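Lift a filter glass with sprung edge tweezers and hold it over the light plate

TASK

Take the sprung edge tweezers from their rest by the two black grip pads, lower the open tips on either side of the orange filter glass in the tray, and squeeze until the red pointer stands in the green band of the gap scale, so that the ledges reach under the glass without pinching it. Lift the glass out on the ledges and finish while still holding it: level and still, about 8 cm above the middle of the lit plate, with the pointer kept in the green band. Touch the glass with nothing but the tweezers, and leave the other glasses, the vials and the chip box where they are.

Things in the scene. Friction and masses are not known exactly. Their poses are not given: they have to be found in the camera images.
- tweezers: Sprung steel tweezers, 150 mm long, 55 g, lying level. Origin midway between the black grip pads; x runs to the tips, y across to the left leaf, z up. The pads are the outer faces of the two leaves (30 mm long in x, 14 mm high, centred on the origin), squeezed along y: 44.5 mm across when free, 32 mm at the middle of the green band. The heel block lies 79 to 99 mm behind the origin.
- left_leaf (a joint): Squeeze of each leaf about the heel, rad (both move alike; average several readings): 0 = free, tip gap 46 mm; gap in mm = 46 - 260 x value. Green band: gap 26 to 30 mm, value 0.062 to 0.077, middle 0.069 = 28 mm; 1 mm across the pads is 1.5 mm of gap. The spring pushes each pad back with 6 N at first, 10 N at the band; nothing stops the leaves there (end stop at 0.10).
- left_tip (a point): Inner face of the left tip, at its ledge. Each leaf turns down 42 mm ahead of the grip pads into a leg (14 mm long in x, 2.5 mm thick) ending in a ledge, 14 mm long, 2 mm thick, that reaches 6 mm inward; the ledges' undersides are 41 mm below the tweezers' origin, upper faces 39 mm, the leaves' lower edges 5 mm.
- right_tip (a point): Inner face of the right tip, at its ledge. The tip gap is the distance between left_tip and right_tip.
- tips_mid (a point): Point midway between the tips, level with the upper faces of the ledges: 42 mm ahead of the tweezers' origin and 39 mm below it.
- rest: Fixed aluminium rest, 136 mm long: 5 mm base plate, notched post for the heel and, 24 mm ahead of the grip pads, a 61 mm wide crossbar with end lips 4 mm high. Its origin is at the bench below the tweezers' origin, which lies 47 mm up; axes as theirs. Lift the tweezers straight up out of it.
- tray: Fixed grey tray, 118 (x) by 68 mm (y), walls 11 mm high; origin mid underside. Three bays in a row along x, 38 mm apart, each 36 (x) by 62 mm (y) inside, 3 mm floor. In each a pedestal, 20 (x) by 10 mm (y), top 15 mm above the bench, carries a glass that overhangs it 7.5 mm on both y sides: the tweezers point along the tray's x (either way), a leg on each y side.
- orange_glass: The orange filter glass, 25 x 25 x 3 mm, 10 to 16 g, fragile. Origin at the centre of its underside, sides along x and y. It lies in any of the three bays, its sides along the tray's within 0.05 rad.
- green_glass: Green filter glass of the same size in another bay, to be left alone.
- blue_glass: Blue filter glass of the same size in another bay, to be left alone.
- light_plate: Fixed flat LED inspection light, white, 90 mm (x) by 110 mm (y), its lit face 12.5 mm above the bench. Origin at the middle of its underside.
- white_vial: Small glass vial with a white cap, 23 mm across, 52 mm high, standing; origin at the middle of its underside. Leave it alone.
- black_vial: Small glass vial with a black cap, 23 mm across, 52 mm high, standing; origin at the middle of its underside. Leave it alone.
- chip_box: Closed chip box with black base and clear lid, 50 x 50 x 18 mm; origin at the middle of its underside. Leave it alone.
- gap_scale (a point): Middle of the green band (3.5 mm wide) on the gap scale, a steel strip 7 mm wide lying across on top of the leaves 24 mm ahead of the grip pads, fixed to the left leaf; it sticks out beyond the right leaf. The red pointer on the right leaf stands beside it, on the tips' side.
Things that resemble listed ones, but are neither listed nor needed, are in the scene too. There is more than one size of the orange_glass; the one meant has the size given above.

How it is judged (in metres and radians):
On the way, in this order (a step that is already met when the one before it is completed fails the run):
1. the tweezers are lifted clear of their rest, tips still open (gap over 33 mm) (height (world z) of tweezers above 0.07 m and contact force between tweezers and rest below 0.02 N and contact force between the fingers and tweezers above 0.5 N and distance between left_tip and right_tip above 0.033 m), for 0.2 s.
2. the orange glass rides on the ledges clear of the tray, the tip gap in the green band (26 to 30 mm) (height (world z) of orange_glass above 0.03 m and contact force between orange_glass and tray below 0.01 N and contact force between orange_glass and tweezers above 0.02 N and distance between left_tip and right_tip between 0.026 and 0.03 m), for 0.2 s.
At the end, for the whole second after the job is handed in: Gripper still holding the tweezers, tip gap 26 to 30 mm (green band), orange glass lying on the ledges (within 12 mm of midway between the tips), within 25 mm of over the light plate's middle, its underside 55 to 135 mm above the bench, level within 0.15 rad, slower than 10 mm/s (distance between left_tip and right_tip between 0.026 and 0.03 m and contact force between orange_glass and tweezers above 0.02 N and contact force between the fingers and tweezers above 0.5 N and horizontal distance between orange_glass and tips_mid below 0.012 m and horizontal distance between orange_glass and light_plate below 0.025 m and height (world z) of orange_glass between 0.055 and 0.135 m and angle between orange_glass's own z axis and vertical below 0.15 rad and linear speed of orange_glass below 0.01 m/s); the arm keeps its last pose, push and grip.
It fails at once if the orange glass is pinched or pressed with more than 5 N (contact force between orange_glass and tweezers above 5 N).
It fails at once if the gripper or arm touches the orange glass (contact force between any of the fingers, the arm and orange_glass above 0.1 N).
It fails at once if another glass is moved by more than 6 mm (distance of any of green_glass, blue_glass from where it was at the start of the episode above 0.006 m).
It fails at once if a vial or the chip box is moved by more than 15 mm (distance of any of white_vial, black_vial, chip_box from where it was at the start of the episode above 0.015 m).
It also fails if it takes over 51 s, if anything falls off the work surface, if the arm or the gripper's body presses on something with over 40 N, if the wrist force passes 120 N, or if a joint passes its speed limit or range.

ROBOT

A 6-joint arm with a two-finger parallel gripper is mounted at the origin on a cart in front of the work surface, level with it; the furniture and walls round the work are solid. World frame = base frame: x ahead of the robot, y to its left, z up, the work surface at z = 0. Lengths are in mm, angles in rad, forces in N, time in s.
With the tool pointing down it reaches from about 300 to 850 mm from the base axis. Payload 5.4 kg.
Tool frame: the origin (TCP) lies on the front face of the gripper's body, between the roots of the fingers; the fingertips stand 73 mm ahead of it and the grasp point (between the pads) lies 54 mm ahead of it; z points along the fingers, y is the line along which they close (so a half turn about z gives the same grasp; the last joint's range is limited). The gripper opens to 85 mm and grips with 20 to 120 N. Pads are 22 mm wide; open, the fingers measure 114 mm over their backs; the gripper's body (76 mm by 85 mm) begins 54 mm behind the grasp point. The pads swing forward as they close: fully open they stand 13 mm farther back than shut.
Start: joints at [-1.362, 0.158, 1.597, -0, 1.386, -0.21], TCP at [233.807, -525.301, 303.899] pointing down, gripper open.
Joint ranges: [-2.91, 2.91], [-0.94, 2.29], [0.18, 2.7], [-1.29, 4.43], [0.17, 2.64], [-3, 3]. Speed limits (rad/s): [2.57, 2.57, 3.14, 3.14, 3.14, 3.14].

INTERFACE

Orientations are given as [roll, pitch, yaw] about the fixed x, y, z axes, in that order (R = Rz(yaw) Ry(pitch) Rx(roll)).
In Python, from rig import * gives the robot as it stands. The module is installed in compiled form; this text tells all that it offers.
- The arm moves only by the shell command python3 -m crank 'ROWS' [FORCE]. ROWS is JSON, one flat list of numbers, 7 for each row, row after row: the shift along the tool's x, y, z in mm, then the turn, a rotation vector about the tool's x, y, z in rad, then the opening in per cent of the stroke, from 0 (shut) to 100 (fully open). In form: [tx, ty, tz, rx, ry, rz, fingers, tx, ty, tz, rx, ry, rz, fingers, ...]. A call has 1 to 12 rows; each row shifts and turns the commanded pose from where the row before left it, along the tool's axes as they then stand; what a row does not reach is not made up. A row lasts 1/12 s, in which the tool goes at most 41.7 mm and 7.16 degrees, less where a joint would pass 70% of its speed; a pose out of reach is approached as far as the arm can. A call is refused whole if a number of a shift passes 41.7 or a number of a turn 0.125, either way. A call with a gripper value outside its range is refused whole. The fingers move at their own pace and stop on an object; FORCE is the grip in N (left out, the last holds). Time passes only in rows, so rows that do not move let the fingers close. It gives the time, the measured TCP pose, the force, the opening and the grip force at its end, in the units of the state.
- get_state(): the state, without advancing time (a new reading comes with each control period).
- snapshot(name): name is "scene" or "side" or "wrist"; returns the picture (420x560x3 uint8, blue, green, red); there is no depth.
- camera_model(name): a dict with "K" (3x3 intrinsics, pixels), "R" (3x3) and "t" (3): a world point X has camera coordinates R X + t. Camera axes: x right, y down, z forward; pixel columns grow to the right and rows downward; lengths in mm; the calibration is good to about 2 mm. A picture is of the moment at which its call begins: read the wrist's pose just before it. camera_model takes no time and is no camera call; for the wrist camera it gives the pose at the moment of the call.
- close_job(): hands the job in; it is judged then, once.
The state is a dict: "time": time; "qpos": joint angles; "joint_vel": joint speeds; "joint_torque": joint torques, N m; "position": TCP position; "ee_rot": TCP orientation; "contact_force": force on the tool from outside, world axes, zero at the start; "moment": the same for the moment, N m; "gripper_width": finger opening in mm; "grip_force": force on a finger pad.
Only numpy, scipy, OpenCV 4.12 (cv2) and the standard library are available. Lean on these libraries where they do the work, as an engineer would, in place of code of your own. Each camera call takes 0.05 s, during which the arm holds its last target. There are 200 camera calls.

## Working session

There is one attempt and no reset: what is moved stays moved. The work goes in short steps, Python scripts to look and compute and a shell command to move; the robot and the scene stay as the last step left them, time stands still between calls to the robot, and variables do not carry over. Pictures are saved under pics/ and viewed, at most 10 in all, crops included, and the job is handed in when it is done.

```bash
mkdir -p pics; cat > h.py <<'E'
from rig import *
import numpy as np, cv2
def ray(n,u,v,cm=None):
    c=cm or camera_model(n);K,R,t=[np.array(c[k],float) for k in("K","R","t")]
    d=R.T@np.linalg.solve(K,[u,v,1]);return -R.T@t.reshape(3),d/np.linalg.norm(d)
def onz(n,u,v,z,cm=None):
    o,d=ray(n,u,v,cm);return (o+d*(z-o[2])/d[2]).round(1)
def tri(*obs):
    A=0;b=0
    for o,d in obs:
        P=np.eye(3)-np.outer(d,d);A=A+P;b=b+P@o
    X=np.linalg.solve(A,b);return X.round(1),[round(float(np.linalg.norm((np.eye(3)-np.outer(d,d))@(X-o))),1) for o,d in obs]
def proj(n,X,cm=None):
    c=cm or camera_model(n);p=np.array(c["K"])@(np.array(c["R"])@np.array(X,float)+np.array(c["t"]).reshape(3));return (p[:2]/p[2]).round(1)
E
python3 - <<'E'
from h import *
ims=[]
for n in("scene","side","wrist"):
    im=snapshot(n);cv2.imwrite(f"pics/{n}0.png",im)
    c=camera_model(n);print(n,ray(n,280,210),c["K"][0][0])
print(get_state())
a=cv2.imread("pics/scene0.png");b=cv2.imread("pics/side0.png")
E
```

```text
scene (array([   66.74092553, -1105.28830184,   582.13828549]), array([ 0.41128833,  0.75964283, -0.50377046])) 546.7891625559403
side (array([ 230.66350355, -924.39057003,  648.25686705]), array([ 0.24397636,  0.69740011, -0.67387582])) 531.9679526036645
wrist (array([ 294.66394624, -498.18907261,  372.96378641]), array([-0.23913825, -0.10960246, -0.96477987])) 298.9449206574536
{'time': 0.15, 'qpos': array([-1.36211838e+00,  1.58915517e-01,  1.59791635e+00,  4.89933465e-06,
        1.38617093e+00, -2.10085852e-01]), 'joint_vel': array([-0.00050222, -0.00250574, -0.00361765, -0.00019998,  0.00154227,
       -0.00076301]), 'joint_torque': array([ 2.71646568e-04, -3.96375775e+01, -3.31786466e+01, -2.67500882e-04,
        5.44604423e-03,  3.18092339e-05]), 'position': array([ 233.72960811, -524.97758486,  303.15002012]), 'ee_rot': array([-3.14021452e+00, -2.98785408e-04,  4.18762686e-01]), 'contact_force': array([-0.75350607, -0.07454383,  0.30716203]), 'moment': array([ 0.00737064, -0.02779497,  0.01185298]), 'grip_force': 0.0, 'gripper_width': 85.48789609155573}
```

View pics/scene0.png

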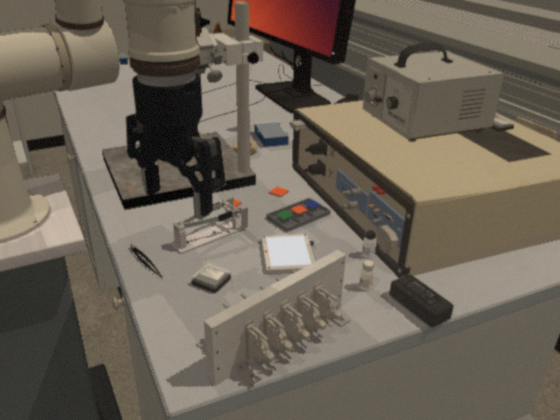

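View pics/side0.png

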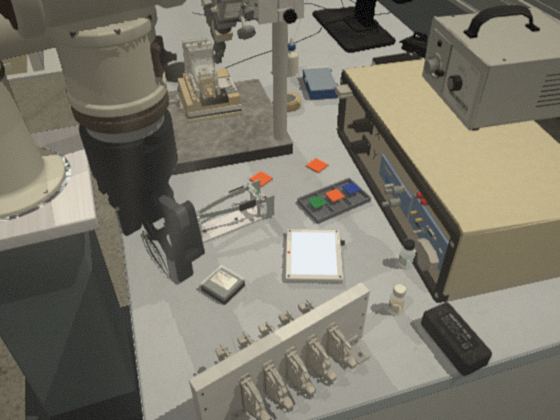

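The pictures show the tray at side (335,200) with green (318,203), orange (335,196) and blue (351,188) glass. Two loose orange plates lie on the bench at (262,178) and (317,165). The tweezers on their rest are at (235,210), the light plate at (315,255), the box at (222,284) and the vials at (407,253) and (398,298). The orange glass in the tray's middle bay fits the description because it sits on a pedestal in a bay; the two bench plates don't. I'll confirm this in a crop.

```bash
python3 - <<'E'
from h import *
b=cv2.imread("pics/side0.png")[150:290,185:375]
w=cv2.imread("pics/wrist0.png")
b=cv2.resize(b,None,fx=4.2,fy=4.2,interpolation=cv2.INTER_CUBIC)
cv2.imwrite("pics/c1.png",b); print(b.shape)
for p in [(318,203),(335,196),(351,188)]: print(onz("side",*p,18))
for p in [(262,178),(317,165)]: print(onz("side",*p,3))
print(onz("side",315,255,12.5))
E
```

```text
(588, 798, 3)
[ 528.8 -277.6   18. ]
[ 565.2 -270.4   18. ]
[ 602.1 -259.7   18. ]
[ 462.2 -158.6    3. ]
[ 577.7 -156.5    3. ]
[ 478.1 -387.8   12.5]
```

View pics/c1.png

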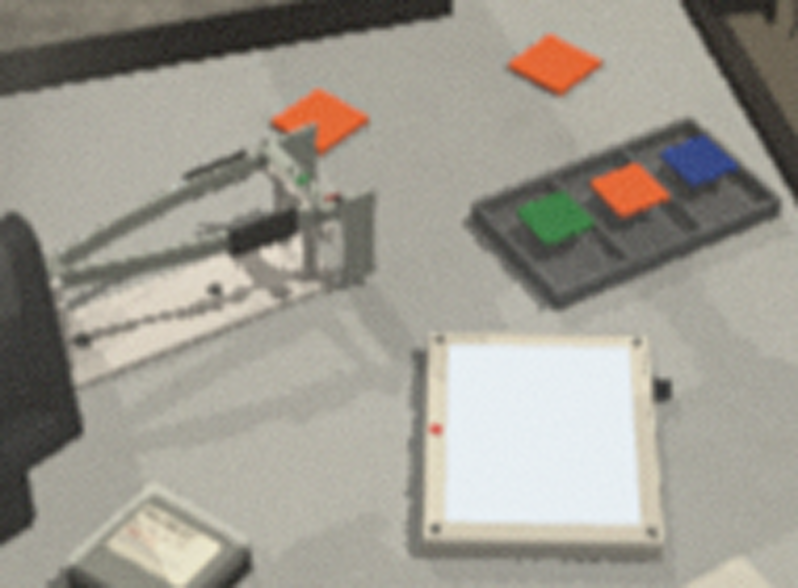

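View pics/wrist0.png

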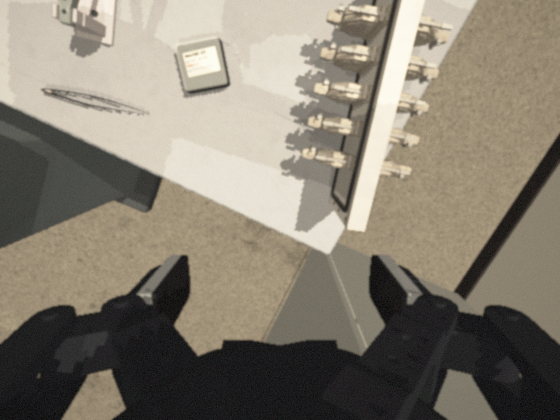

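The crop confirms it: the middle-bay orange plate stands on a pedestal in the tray between green and blue and is about their size. The two bench plates are loose and larger. The tweezers' heel is towards the robot and their tips point towards +x. The green band is at crop (302,180), the red pointer at (332,197) and the pads at (215,165) and (265,230). The wrist view shows the heel end at upper left.

```bash
python3 - <<'E'
from h import *
f=lambda x,y:(185+x/4.2,150+y/4.2)
L=onz("side",*f(215,165),50);R=onz("side",*f(265,230),47);print("pads",L,R,(L+R)/2)
s=cv2.imread("pics/side0.png");hsv=cv2.cvtColor(s,cv2.COLOR_BGR2HSV)
def blobs(n,hsv):
  for nm,lo,hi in(("orange",(3,150,110),(18,255,255)),("green",(45,90,50),(85,255,255)),("blue",(108,110,60),(125,255,255))):
    m=cv2.inRange(hsv,lo,hi);k,_,st,c=cv2.connectedComponentsWithStats(m)
    for i in range(1,k):
      if 8<st[i,4]<2000: 
        r=cv2.minAreaRect(np.argwhere(_==i)[:,::-1].astype(np.float32));print(n,nm,st[i,4],c[i].round(1),onz(n,*c[i],18))
blobs("side",hsv);blobs("scene",cv2.cvtColor(cv2.imread("pics/scene0.png"),cv2.COLOR_BGR2HSV))
print("stand base corner",onz("side",290,150,20),onz("side",278,138,20),"micro rest",onz("side",124,150,20))
print("post in scene",onz("scene",243,165,20),"post tri",tri(ray("scene",257,50),ray("side",290,15)))
E
```

```text
pads [ 393.3 -228.9   50. ] [ 401.9 -271.4   47. ] [ 397.6  -250.15   48.5 ]
side orange 162 [316.6 165. ] [ 568.9 -173.9   18. ]
side orange 151 [261.3 177.8] [ 455.8 -175.4   18. ]
side orange 136 [334.5 194.8] [ 565.6 -267.    18. ]
side orange 12 [418.8 194.6] [ 710.4 -318.3   18. ]
side orange 19 [423.6 201.1] [ 709.2 -337.    18. ]
side green 133 [316.8 201.5] [ 528.4 -273.1   18. ]
side blue 117 [350.9 187.9] [ 602.  -259.2   18. ]
scene orange 1409 [268.1  17.5] [1388.2 1516.6   18. ]
scene orange 9 [375.6 186.3] [ 766.6 -254.    18. ]
scene orange 97 [278.4 191.1] [ 562. -181.   18.]
scene orange 13 [379.9 190.5] [ 763.4 -274.2   18. ]
scene orange 33 [235.9 202.5] [ 458.4 -187.1   18. ]
scene orange 92 [298.5 209. ] [ 563.4 -267.5   18. ]
scene green 78 [283.9 214.3] [ 526.4 -273.5   18. ]
scene blue 55 [311.7 203.7] [ 599.2 -260.2   18. ]
stand base corner [ 536.5 -113.    20. ] [527.7 -65.4  20. ] micro rest [224.3  -1.2  20. ]
post in scene [545.  -32.1  20. ] post tri (array([ 502.3, -197.7,  331.8]), [0.0, 0.0])
```

```bash
python3 - <<'E'
from h import *
for z in(20,150,250,300,330): print(z,proj("side",(532,-52,z)),proj("scene",(532,-52,z)))
E
python3 -m crank '[0,0,-20,0,0,0,100,0,0,-20,0,0,0,100]'
python3 - <<'E'
from h import *
a=np.hstack([cv2.resize(cv2.imread("pics/scene0.png")[0:180,120:280],None,fx=2.5,fy=2.5),cv2.resize(cv2.imread("pics/side0.png")[0:180,160:320],None,fx=2.5,fy=2.5)])
cv2.imwrite("pics/c2.png",a)
E
```

```text
20 [277.8 134.1] [241.4 169.4]
150 [277.3  77.5] [240.6 116.5]
250 [276.9  26.9] [239.9  71.8]
300 [276.7  -1.1] [239.6  48. ]
330 [276.5 -19. ] [239.3  33.2]
time: 0.32
position: [233.6, -524.4, 342.3]
ee_rot: [-3.137, -0.001, 0.419]
contact_force: [0.2, 0.3, 0.8]
gripper_width: 85.3
grip_force: 0.0
```

View pics/c2.png

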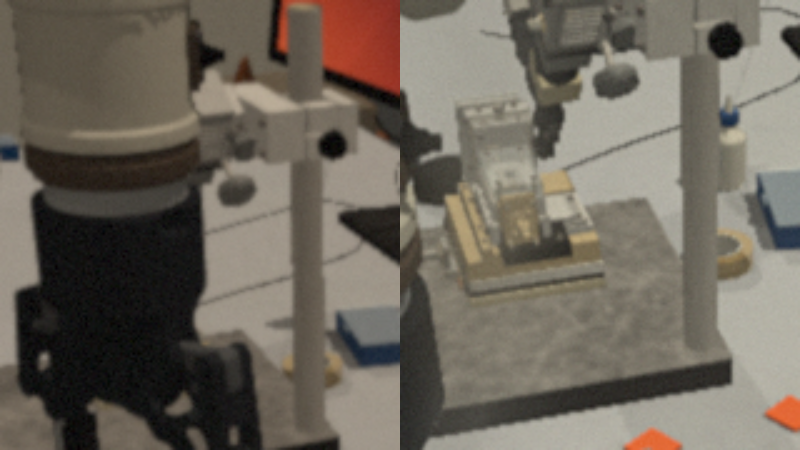

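The post stands at about (532,-52), with its clamp at z≈290 and the boom going towards -x, so the corridor y < -110 is free. I'll move over the tweezers.

```bash
python3 -m crank '[29,-23.7,5,0,0,0,100,29,-23.7,5,0,0,0,100,29,-23.7,5,0,0,0,100,29,-23.7,5,0,0,0,100,29,-23.7,5,0,0,0,100,29,-23.7,5,0,0,0,100,29,-23.7,5,0,0,0,100,29,-23.7,5,0,0,0,100,0,0,0,0,0,0.11,100,0,0,0,0,0,0.11,100,0,0,0,0,0,0,100,0,0,0,0,0,0,100]' 20
python3 - <<'E'
from h import *
s=get_state();print(s["position"],s["ee_rot"],s["joint_vel"].round(3))
c=camera_model("wrist");cv2.imwrite("pics/w1.png",snapshot("wrist"));import pickle;pickle.dump(c,open("w1.pkl","wb"))
cv2.imwrite("pics/side1.png",snapshot("side"))
cv2.imwrite("pics/w1b.png",cv2.resize(cv2.imread("pics/w1.png")[0:300,80:480],None,fx=2,fy=2,interpolation=cv2.INTER_CUBIC))
E
```

```text
time: 1.32
position: [368.6, -257.6, 303.8]
ee_rot: [-3.141, 0.0, 0.202]
contact_force: [0.6, 0.2, 0.4]
gripper_width: 85.0
grip_force: 0.0
[ 368.61794261 -257.62931664  303.75687903] [-3.14135282e+00  1.39831359e-04  2.01940006e-01] [-0.015  0.001 -0.008  0.002 -0.001 -0.011]
```

View pics/w1b.png

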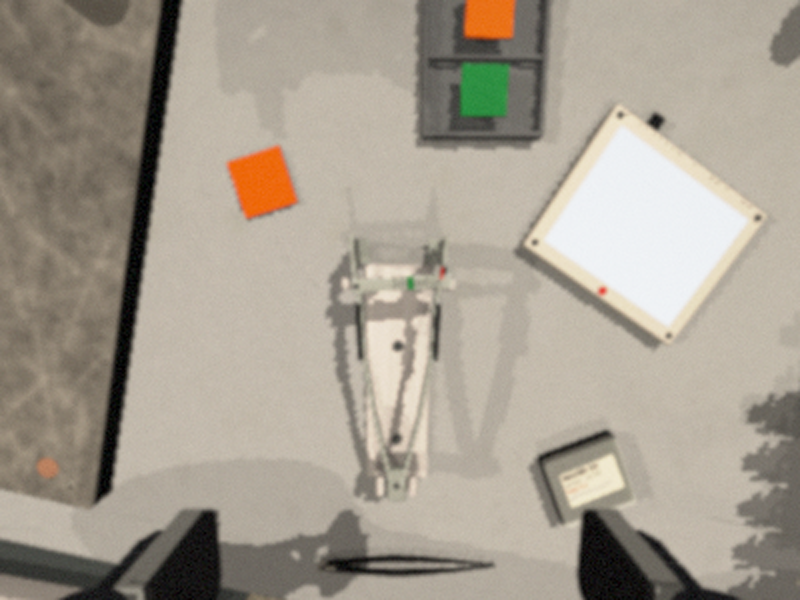

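The close-up shows the tweezers with pads at crop (359,332) and (437,332), heel at (396,488), green band at (411,283) and pointer at (443,270). The tray's orange glass is at (489,18) and green at (485,90); the bench plate at (263,182) is visibly bigger. The light plate's middle is at (645,225).

```bash
cat > pads.py <<'E'
from h import *
def pads(im,boxes,thr=60):
    g=cv2.cvtColor(im,cv2.COLOR_BGR2GRAY);out=[]
    for x0,y0,x1,y1 in boxes:
        m=(g[y0:y1,x0:x1]<thr).astype(np.uint8);k,l,st,c=cv2.connectedComponentsWithStats(m)
        i=1+np.argmax(st[1:,4]);out.append((c[i]+[x0,y0],st[i]+[x0,y0,0,0,0]))
    return out
E
python3 - <<'E'
from pads import *
import pickle
c=pickle.load(open("w1.pkl","rb"));im=cv2.imread("pics/w1.png")
P=pads(im,[(252,148,267,184),(290,148,305,184)])
for p in P: print(p[0].round(1),p[1],onz("w",*p[0],54,c))
a,b=[onz("w",*p[0],54,c) for p in P];m=(a+b)/2;v=a-b
print("mid",m,"sep",np.linalg.norm(v),"yaw",np.arctan2(-v[0],v[1]))
h=onz("w",80+396/2,244,54,c);print("heel",h,np.linalg.norm(m-h),np.arctan2(*(m-h)[1::-1]))
hsv=cv2.cvtColor(im,cv2.COLOR_BGR2HSV)
w=cv2.inRange(hsv[50:180,320:470],(90,5,225),(130,60,255));k,l,st,cc=cv2.connectedComponentsWithStats(w);i=1+np.argmax(st[1:,4])
print("plate",st[i],onz("w",*(cc[i]+[320,50]),12.5,c))
g=cv2.inRange(hsv,(45,90,50),(85,255,255));k,l,st,cc=cv2.connectedComponentsWithStats(g)
for i in range(1,k):
  if st[i,4]>8: print("green",st[i],cc[i],onz("w",*cc[i],18,c),onz("w",*cc[i],56,c))
print("side pred",proj("side",[*a[:2],54]),proj("side",[*b[:2],54]))
s=cv2.imread("pics/side1.png");cv2.imwrite("pics/s1c.png",cv2.resize(s[150:290,185:375],None,fx=4.2,fy=4.2,interpolation=cv2.INTER_CUBIC))
# side red pointer / green band
hs=cv2.cvtColor(s,cv2.COLOR_BGR2HSV)[170:230,225:285]
for nm,lo,hi in(("g",(45,70,40),(85,255,255)),("r",(170,80,60),(180,255,255))):
  k,l,st,cc=cv2.connectedComponentsWithStats(cv2.inRange(hs,lo,hi));print(nm,[(st[i,4],(cc[i]+[225,170]).round(1)) for i in range(1,k)])
r=cv2.inRange(hsv[120:150,280:320],(168,80,60),(180,255,255))|cv2.inRange(hsv[120:150,280:320],(0,110,60),(6,255,255));k,l,st,cc=cv2.connectedComponentsWithStats(r);print("wr",[(st[i,4],(cc[i]+[280,120]).round(1)) for i in range(1,k)])
E
```

```text
Traceback (most recent call last):
  File "pads.py", line 6, in pads
    i=1+np.argmax(st[1:,4]);out.append((c[i]+[x0,y0],st[i]+[x0,y0,0,0,0]))
        ~~~~~~~~~^^^^^^^^^^
ValueError: attempt to get argmax of an empty sequence
```

```bash
python3 - <<'E'
from pads import *
import pickle
c=pickle.load(open("w1.pkl","rb"));im=cv2.imread("pics/w1.png")
P=pads(im,[(252,148,267,184),(290,148,305,184)],90)
for p in P: print(p[0].round(1),p[1],onz("w",*p[0],54,c))
a,b=[onz("w",*p[0],54,c) for p in P];m=(a+b)/2;v=a-b
print("mid",m,"sep",np.linalg.norm(v),"yaw",np.arctan2(-v[0],v[1]))
h=onz("w",80+396/2,244,54,c);print("heel",h,np.linalg.norm(m-h),np.arctan2(*(m-h)[1::-1]))
hsv=cv2.cvtColor(im,cv2.COLOR_BGR2HSV)
w=cv2.inRange(hsv[50:180,320:470],(90,5,225),(130,60,255));k,l,st,cc=cv2.connectedComponentsWithStats(w);i=1+np.argmax(st[1:,4])
print("plate",st[i],onz("w",*(cc[i]+[320,50]),12.5,c))
g=cv2.inRange(hsv,(45,90,50),(85,255,255));k,l,st,cc=cv2.connectedComponentsWithStats(g)
for i in range(1,k):
  if st[i,4]>8: print("green",st[i],cc[i],onz("w",*cc[i],18,c),onz("w",*cc[i],56,c))
print("side pred",proj("side",[*a[:2],54]),proj("side",[*b[:2],54]))
s=cv2.imread("pics/side1.png")
hs=cv2.cvtColor(s,cv2.COLOR_BGR2HSV)[170:230,225:285]
for nm,lo,hi in(("g",(45,60,40),(85,255,255)),("r",(165,70,50),(180,255,255)),("r2",(0,110,50),(5,255,255))):
  k,l,st,cc=cv2.connectedComponentsWithStats(cv2.inRange(hs,lo,hi));print(nm,[(st[i,4],(cc[i]+[225,170]).round(1)) for i in range(1,k)])
r=cv2.inRange(hsv[120:150,280:320],(168,80,60),(180,255,255))|cv2.inRange(hsv[120:150,280:320],(0,110,60),(6,255,255));k,l,st,cc=cv2.connectedComponentsWithStats(r);print("wr",[(st[i,4],(cc[i]+[280,120]).round(1)) for i in range(1,k)])
E
```

```text
[259.  164.2] [258 153   3  26  41] [ 393.8 -231.1   54. ]
[297.8 164.3] [297 153   3  26  46] [ 401.9 -271.6   54. ]
mid [ 397.85 -251.35   54.  ] sep 41.30205806010158 yaw 0.1973955598498798
heel [ 308.8 -269.    54. ] 90.78229452927482 0.19566732653054067
plate [  35   15   97   96 4683] [ 479.3 -380.3   12.5]
green [310  31  25  28 636] [321.52515723  44.38993711] [ 528.4 -271.8   18. ] [ 518.3 -268.9   56. ]
green [284 139   3   5  10] [284.7 141.3] [ 421.2 -254.    18. ] [ 422.6 -252.9   56. ]
side pred [236.7 188.2] [248.  201.7]
g [(np.int32(5), array([256.6, 192.2]))]
r []
r2 []
wr [(np.int32(7), array([300.6, 135.7]))]
```

```bash
python3 -m crank '[15,-0.2,12,0,0,0.006,100,14.9,-0.1,32,0,0,0,100,0,0,32,0,0,0,100,0,0,24,0,0,0,100,0,0,0,0,0,0,100,0,0,0,0,0,0,100]' 20
python3 - <<'E'
from pads import *
import pickle
c0=pickle.load(open("w1.pkl","rb"))
print("band tri",tri(ray("s",256.6,192.2,camera_model("side")),ray("w",284.7,141.3,c0)))
c=camera_model("wrist");im=snapshot("wrist");cv2.imwrite("pics/w2.png",im);pickle.dump(c,open("w2.pkl","wb"));print(get_state()["position"])
q=[proj("w",(393.8,-231.1,54),c),proj("w",(401.9,-271.6,54),c)];print(q)
P=pads(im,[(int(u-12),max(0,int(v-30)),int(u+12),int(v+30)) for u,v in q],90)
T=[]
for p,p0 in zip(P,[(259,164.2),(297.8,164.3)]):
    print(p[0].round(1),p[1],onz("w",*p[0],54,c)); t=tri(ray("w",*p[0],c),ray("w",*p0,c0));print(t)
E
```

```text
time: 1.92
position: [397.2, -251.4, 203.1]
ee_rot: [-3.139, 0.002, 0.193]
contact_force: [0.7, 0.1, -0.0]
gripper_width: 85.2
grip_force: 0.0
band tri (array([ 422.8, -253.1,   54.2]), [0.3, 0.3])
[ 398.07830288 -252.29985841  204.86999929]
[array([252.2, 217.8]), array([306.2, 217.6])]
[252.5 217.1] [250 201   5  36  91] [ 394.4 -231.3   54. ]
(array([ 393.3, -231. ,   50.5]), [0.1, 0.1])
[306.4 218.1] [304 201   5  37 101] [ 401.5 -271.8   54. ]
(array([ 402.2, -271.4,   56.6]), [0.1, 0.1])
```

View pics/w2.png

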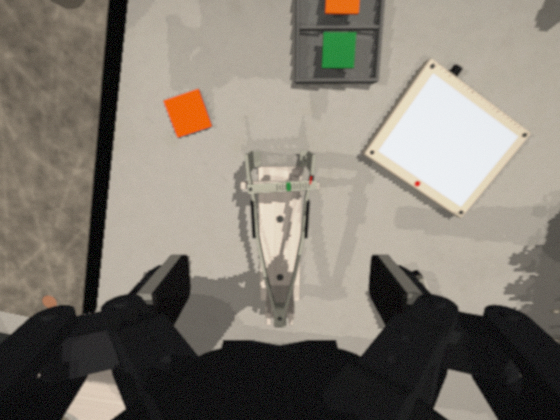

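The view from 200 mm shows the pads between the open fingers at (252,217) and (306,218). Their top edges measure z≈53.5, with the middle at (397.9,-251.5), which fits the text. Next I descend and close lightly.

```bash
python3 -m crank '[0,0,30,0,0,0,100,0,0,30,0,0,0,100,0,0,25,0,0,0,100,0,0,15,0,0,0,100,0,0,6,0,0,0,100,0,0,0,0,0,0,80,0,0,0,0,0,0,65,0,0,0,0,0,0,56,0,0,0,0,0,0,53,0,0,0,0,0,0,53,0,0,0,0,0,0,53,0,0,0,0,0,0,53]' 20
python3 - <<'E'
from h import *
s=get_state();print(s)
cv2.imwrite("pics/w3.png",snapshot("wrist"))
E
```

```text
time: 2.97
position: [398.2, -251.9, 98.4]
ee_rot: [3.141, -0.001, 0.193]
contact_force: [-1.3, 1.0, -0.9]
gripper_width: 45.4
grip_force: 0.2
{'time': 2.9667, 'qpos': array([-8.21318153e-01,  1.72657306e-01,  2.03432258e+00, -4.14224288e-05,
        9.33490925e-01,  5.56610952e-01]), 'joint_vel': array([ 0.0010123 ,  0.00502074,  0.00383777, -0.00299723, -0.00049869,
       -0.00025248]), 'joint_torque': array([ 7.76737486e-02, -3.26933169e+01, -2.55505013e+01,  2.04306201e-02,
        8.74044187e-02, -1.76232472e-03]), 'position': array([ 398.19700598, -251.89568989,   98.40375058]), 'ee_rot': array([ 3.14062255e+00, -5.64390483e-04,  1.92892125e-01]), 'contact_force': array([-1.28801382,  1.00856943, -0.94149565]), 'moment': array([-0.06422724, -0.03200486,  0.02723092]), 'grip_force': 0.15729634556919336, 'gripper_width': 45.39176715325812}
```

View pics/w3.png

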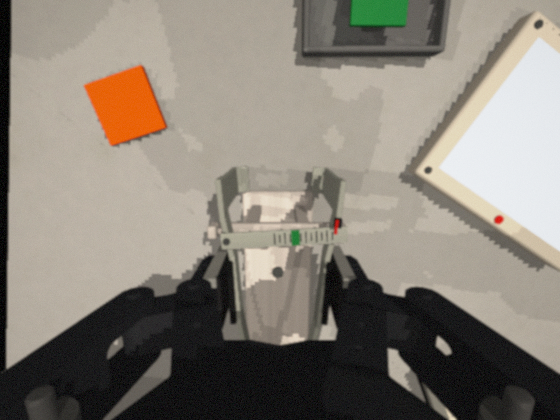

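Fingers are just beside both pads, with the green band at (295,237) and the pointer at (337,226). I'll close a little and lift straight up.

```bash
python3 -m crank '[0,0,0,0,0,0,51,0,0,0,0,0,0,50.5,0,0,0,0,0,0,50.5,0,0,0,0,0,0,50.5,0,0,0,0,0,0,50.5]' 20
python3 -c "
from h import *
s=get_state();print(s['gripper_width'],s['grip_force'],s['contact_force'])"
```

```text
time: 3.43
position: [398.2, -251.9, 98.4]
ee_rot: [3.141, -0.0, 0.193]
contact_force: [-0.9, 0.1, 4.7]
gripper_width: 43.1
grip_force: 6.8
43.08610812345137 6.814400777220726 [-0.87004628  0.14651717  4.67474689]
```

```bash
python3 -m crank '[0,0,-2,0,0,0,50.5,0,0,-4,0,0,0,50.5,0,0,-8,0,0,0,50.5,0,0,-12,0,0,0,50.5,0,0,-15,0,0,0,50.5,0,0,-12,0,0,0,50.5,0,0,-5,0,0,0,50.5,0,0,0,0,0,0,50.5,0,0,0,0,0,0,50.5,0,0,0,0,0,0,50.5,0,0,0,0,0,0,50.5]' 20
python3 - <<'E'
from h import *
import pickle
for n in("side","wrist","scene"):
    if n=="wrist": pickle.dump(camera_model(n),open("w4.pkl","wb"))
    cv2.imwrite(f"pics/{n}4.png",snapshot(n))
s=get_state();print(s['position'],s['gripper_width'],s['grip_force'],s['contact_force'])
a=cv2.resize(cv2.imread("pics/side4.png")[130:290,200:380],(400,356),interpolation=cv2.INTER_CUBIC)
b=cv2.resize(cv2.imread("pics/wrist4.png")[90:410,100:460],(400,356),interpolation=cv2.INTER_CUBIC)
cv2.imwrite("pics/c4.png",np.hstack([a,b]))
E
```

```text
time: 4.35
position: [397.5, -251.2, 155.0]
ee_rot: [-3.14, 0.001, 0.193]
contact_force: [-0.4, -0.4, -1.2]
gripper_width: 43.2
grip_force: 5.6
[ 397.67289579 -251.3695676   155.31262424] 43.23247695410783 5.596733093261719 [0.42642254 0.44588922 0.27904668]
```

View pics/c4.png

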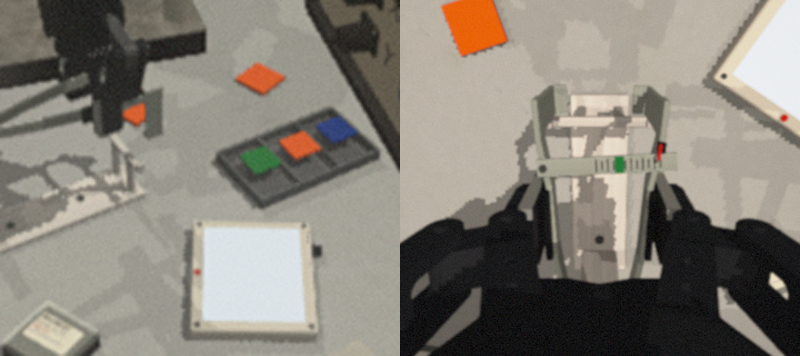

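The tweezers are clear of the rest with open tips. The band sits where it was in the wrist view, full-frame (298,237), so nothing slipped. Next I move above the orange glass, staying high, and measure from there.

```bash
python3 -m crank '[6,2.4,0,0,0,0,50.5,12,4.8,0,0,0,0,50.5,16,6.4,0,0,0,0,50.5,18,7.2,0,0,0,0,50.5,18,7.2,0,0,0,0,50.5,16,6.4,0,0,0,0,50.5,14,5.6,0,0,0,0.01,50.5,10,4,0,0,0,0,50.5,6,2.4,0,0,0,0,50.5,2.6,1.1,0,0,0,0,50.5,0,0,0,0,0,0,50.5,0,0,0,0,0,0,50.5]' 20
cat > look.py <<'E'
from h import *
import pickle,sys
t=sys.argv[1]
P=[];
for _ in range(3):
    s=get_state();c=camera_model("wrist");im=snapshot("wrist");P.append(s["position"])
s=get_state();print("tcp",np.mean(P,0).round(1),"yaw",s["ee_rot"].round(3),"w",round(s["gripper_width"],2),"f",round(s["grip_force"],1))
cv2.imwrite(f"pics/w{t}.png",im);pickle.dump(c,open(f"w{t}.pkl","wb"))
hsv=cv2.cvtColor(im,cv2.COLOR_BGR2HSV)
for nm,lo,hi in(("orange",(3,150,90),(18,255,255)),("green",(45,90,40),(85,255,255)),("blue",(108,110,40),(125,255,255))):
    k,l,st,cc=cv2.connectedComponentsWithStats(cv2.inRange(hsv,lo,hi))
    for i in range(1,k):
        if st[i,4]>150:
            r=cv2.minAreaRect(np.argwhere(l==i)[:,::-1].astype(np.float32));B=cv2.boxPoints(r)
            W=np.array([onz("w",*p,18,c)[:2] for p in B]);e=W-np.roll(W,1,0)
            print(nm,st[i],"mid",W.mean(0).round(1),"sides",np.linalg.norm(e,axis=1).round(1),"ang",(((np.arctan2(e[:,1],e[:,0])+np.pi/4)%(np.pi/2))-np.pi/4).round(3),"uvc",np.round(r[0],1))
E
python3 look.py 5
```

```text
time: 5.5
position: [523.0, -275.6, 155.6]
ee_rot: [-3.141, 0.001, 0.183]
contact_force: [-0.3, 0.3, -0.9]
gripper_width: 43.4
grip_force: 5.6
tcp [ 522.9 -275.6  155.7] yaw [-3.141  0.     0.183] w 43.4 f 5.6
orange [  97   87   60   59 2157] mid [ 577.3 -162.9] sides [31.5 30.1 31.  31.3] ang [0.471 0.546 0.508 0.56 ] uvc [126.5 116.4]
orange [ 258  145   37   37 1364] mid [ 565.2 -265.9] sides [24.7 24.5 24.8 25.2] ang [0.166 0.185 0.195 0.183] uvc [276. 163.]
orange [  97  243   53   45 1461] mid [ 468.4 -165.6] sides [30.8 33.9 30.1 35.2] ang [0.331 0.509 0.37  0.521] uvc [122.9 265.2]
green [ 258  197   35   34 1125] mid [ 529.4 -271.6] sides [24.7 24.2 24.8 24.9] ang [0.166 0.183 0.195 0.182] uvc [275.  213.5]
blue [ 255   85   39   41 1505] mid [ 602.2 -257.8] sides [24.8 24.6 24.9 25.4] ang [0.162 0.184 0.194 0.182] uvc [274. 105.]
```

View pics/w5.png

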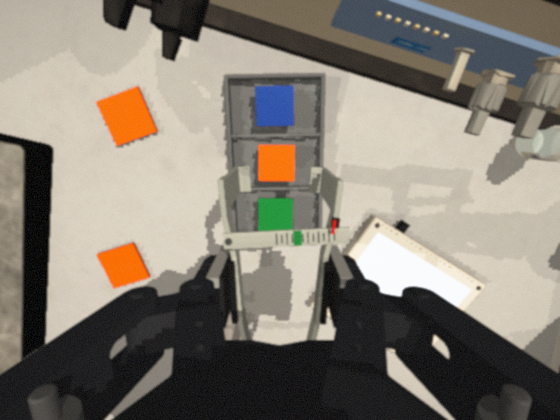

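This view shows the orange glass at (276,163) with 25 mm sides, so it is the right size; the bench plates measure about 28–30 mm. The legs are at about (235,185) and (327,185), straddling the tray row. I've used my picture budget, so from here I work numerically and check where the tips are relative to the glass.

```bash
python3 - <<'E'
from h import *
import pickle
c=pickle.load(open("w5.pkl","rb"));g=cv2.cvtColor(cv2.imread("pics/w5.png"),cv2.COLOR_BGR2GRAY)
for r in(162,166,172,178,186): print(r,g[r,214:256:1].tolist(),"|",g[r,306:348:1].tolist())
yaw=.183;X=np.array([np.cos(yaw),np.sin(yaw),0]);Y=np.array([-X[1],X[0],0]);T=np.array([522.9,-275.6,155.7]);O=T-[0,0,51.4]
p=lambda x,y,z:proj("w",O+x*X+y*Y+[0,0,z],c).tolist()
for s in(1,-1): print("outer top front",p(49,s*24.7,5),"outer bottom front",p(49,s*24.7,-41),"inner tops",p(35,s*22.2,-5),"ledge end front",p(49,s*16.2,-39),"ledge end rear",p(35,s*16.2,-39))
E
```

```text
162 [209, 209, 210, 209, 208, 211, 208, 209, 212, 212, 210, 198, 174, 146, 124, 115, 117, 109, 93, 85, 91, 102, 106, 108, 107, 113, 110, 110, 110, 113, 120, 123, 127, 127, 131, 131, 132, 133, 129, 113, 102, 89] | [117, 123, 120, 125, 123, 121, 124, 120, 109, 94, 85, 83, 84, 96, 116, 123, 137, 158, 182, 191, 191, 193, 191, 197, 196, 193, 195, 193, 198, 205, 204, 205, 207, 210, 207, 207, 209, 208, 205, 208, 208, 209]
166 [210, 211, 212, 209, 214, 209, 212, 210, 212, 212, 207, 187, 154, 135, 123, 115, 114, 111, 98, 90, 99, 114, 115, 120, 130, 136, 137, 140, 138, 141, 145, 150, 156, 158, 158, 145, 133, 133, 126, 115, 94, 87] | [120, 124, 123, 126, 124, 133, 136, 134, 126, 122, 119, 108, 109, 118, 124, 127, 131, 151, 171, 183, 192, 193, 191, 196, 188, 195, 193, 197, 193, 193, 192, 200, 207, 209, 208, 200, 195, 191, 187, 191, 193, 193]
172 [211, 213, 212, 210, 212, 210, 211, 211, 210, 213, 216, 210, 200, 177, 139, 120, 121, 120, 117, 114, 109, 105, 105, 113, 143, 169, 175, 174, 170, 167, 174, 173, 172, 171, 165, 153, 135, 123, 116, 99, 91, 83] | [122, 122, 120, 126, 140, 166, 181, 184, 187
[... 617 characters left out ...]
187, 185, 185, 186, 178, 155, 123, 106, 109, 109, 103, 103, 108, 109, 108, 108, 106, 110, 105, 110, 117, 138, 174, 187, 190, 188, 187, 185, 186, 188, 189, 185, 162, 126, 101, 97, 93, 92] | [105, 103, 100, 99, 103, 103, 102, 101, 103, 101, 109, 128, 151, 154, 134, 107, 98, 104, 102, 102, 105, 100, 99, 104, 102, 102, 101, 107, 104, 109, 115, 145, 170, 181, 187, 187, 190, 193, 207, 210, 206, 210]
outer top front [215.4, 175.1] outer bottom front [232.9, 162.2] inner tops [227.7, 203.7] ledge end front [248.3, 162.7] ledge end rear [249.0, 188.5]
outer top front [341.8, 175.1] outer bottom front [324.5, 162.2] inner tops [329.7, 203.6] ledge end front [309.1, 162.6] ledge end rear [308.4, 188.5]
```

```bash
python3 -m crank '[1,-0.8,3,0,0,0,50.5,1,-0.8,8,0,0,0,50.5,1,-0.8,12,0,0,0,50.5,0,0,8,0,0,0,50.5,0,0,4,0,0,0,50.5,0,0,0,0,0,0,50.5,0,0,0,0,0,0,50.5]' 20
python3 look.py 6 | grep -v "sides \[3"
python3 - <<'E'
from h import *
import pickle
g=cv2.cvtColor(cv2.imread("pics/w6.png"),cv2.COLOR_BGR2GRAY)
print("w5 col",cv2.cvtColor(cv2.imread("pics/w5.png"),cv2.COLOR_BGR2GRAY)[156:210,245].tolist())
for r in(168,172,176,180,184): print(r,g[r,228:260].tolist(),"|",g[r,300:332].tolist())
print(g[150:205,245].tolist(),g[150:205,314].tolist())
s=get_state();c=pickle.load(open("w6.pkl","rb"))
yaw=.183;X=np.array([np.cos(yaw),np.sin(yaw),0]);Y=np.array([-X[1],X[0],0]);O=s["position"]-[0,0,51.4]
p=lambda x,y,z:proj("w",O+x*X+y*Y+[0,0,z],c).tolist()
for q in(1,-1): print("ledge end front",p(49,q*16.2,-39),"rear",p(35,q*16.2,-39))
E
```

```text
time: 6.23
position: [525.7, -272.7, 120.3]
ee_rot: [-3.141, 0.001, 0.183]
contact_force: [-0.2, -0.4, 0.9]
gripper_width: 43.2
grip_force: 5.6
tcp [ 525.9 -272.9  120.8] yaw [ 3.141e+00 -1.000e-03  1.830e-01] w 43.02 f 5.6
orange [ 257  154   44   44 1919] mid [ 565.6 -265.8] sides [25.1 24.6 25.2 25.5] ang [0.164 0.184 0.2   0.181] uvc [278.5 175.5]
orange [  71  267   56   49 1584] mid [ 473.7 -165.4] sides [27.6 31.  26.9 32.3] ang [0.491 0.689 0.535 0.704] uvc [ 99.4 286.8]
green [257 216  41  15 548] mid [ 537.2 -270.1] sides [ 8.5 24.4  8.6 24.7] ang [0.214 0.231 0.248 0.228] uvc [277.  222.9]
green [257 231  45  26 494] mid [ 524.1 -273.8] sides [16.5 26.9 16.5 27.6] ang [0.164 0.183 0.201 0.182] uvc [279.  243.5]
blue [ 254   84   46   49 2163] mid [ 602. -258.] sides [25.  24.2 25.  25.2] ang [0.161 0.183 0.201 0.183] uvc [276.5 108. ]
w5 col [131, 130, 135, 132, 130, 129, 123, 123, 124, 132, 150, 164, 163, 168, 170, 171, 173, 171, 170, 180, 186, 182, 182, 188, 184, 184, 187, 183, 185, 188, 185, 186, 187, 184, 176, 154, 114, 106, 114, 115, 115, 120, 122, 123, 123, 120, 115,
[... 1598 characters left out ...]
 102, 107, 105, 106, 106, 105, 103, 100, 106, 107]
[121, 126, 130, 126, 124, 124, 128, 127, 131, 132, 135, 135, 135, 139, 136, 142, 159, 173, 180, 176, 179, 176, 176, 178, 178, 178, 183, 190, 192, 193, 193, 193, 192, 189, 192, 189, 194, 192, 193, 194, 189, 171, 146, 135, 130, 129, 127, 125, 121, 127, 121, 110, 90, 92, 114] [127, 129, 128, 129, 126, 118, 119, 118, 118, 119, 117, 118, 119, 117, 117, 121, 140, 171, 195, 197, 200, 198, 191, 184, 182, 182, 181, 181, 163, 135, 114, 105, 105, 107, 110, 105, 108, 105, 103, 107, 106, 110, 109, 115, 119, 123, 121, 125, 123, 125, 111, 88, 91, 103, 119]
ledge end front [248.1, 162.8] rear [248.8, 188.7]
ledge end front [309.0, 162.8] rear [308.3, 188.7]
```

```bash
python3 -m crank '[0,-0.6,1,0,0,0,50.5,0,0,3,0,0,0,50.5,0,0,4,0,0,0,50.5,0,0,4,0,0,0,50.5,0,0,4,0,0,0,50.5,0,0,2.5,0,0,0,50.5,0,0,1,0,0,0,50.5,0,0,0,0,0,0,50.5,0,0,0,0,0,0,50.5]' 20
python3 look.py 7 | grep -v "sides \[3"
python3 - <<'E'
from h import *
import pickle
g=cv2.cvtColor(cv2.imread("pics/w7.png"),cv2.COLOR_BGR2GRAY)
for r in(168,172,176,180,184): print(r,g[r,234:262].tolist(),"|",g[r,296:324].tolist())
print(get_state()["contact_force"])
E
```

```text
time: 7.13
position: [525.8, -272.2, 101.4]
ee_rot: [-3.142, 0.0, 0.183]
contact_force: [-0.0, 0.2, -0.1]
gripper_width: 43.0
grip_force: 5.6
tcp [ 525.9 -272.3  101.5] yaw [ 3.141 -0.     0.183] w 43.27 f 5.6
orange [ 255  157   51   49 2392] mid [ 565.6 -265.8] sides [25.1 25.4 25.1 26.4] ang [0.164 0.182 0.204 0.183] uvc [280. 181.]
orange [  51  280   59   49 1638] mid [ 476.6 -165.4] sides [23.7 31.1 22.9 32.2] ang [0.488 0.703 0.532 0.722] uvc [ 81.3 299.5]
green [ 256  231   46   40 1196] mid [ 527.3 -272.1] sides [25.3 23.2 24.4 23.2] ang [0.183 0.16  0.181 0.2  ] uvc [278.5 250.5]
blue [ 252   78   52   55 2798] mid [ 602.  -257.8] sides [24.9 24.3 24.8 25.3] ang [0.161 0.182 0.203 0.187] uvc [277.5 105. ]
168 [126, 124, 126, 138, 164, 182, 189, 187, 182, 186, 188, 192, 195, 192, 185, 152, 114, 90, 86, 76, 70, 95, 130, 147, 147, 147, 152, 147] | [152, 148, 152, 152, 152, 149, 151, 149, 146, 128, 118, 118, 120, 121, 129, 154, 174, 183, 176, 179, 182, 183, 190, 194, 190, 177, 154, 128]
172 [114, 112, 111, 119, 153, 173, 184, 181, 184, 184, 179, 181, 180, 182, 175, 151, 108, 79
[... 363 characters left out ...]
3, 150, 142, 105, 73, 67, 68, 99, 142, 176, 184, 172, 146, 125, 119, 120, 116, 107, 105, 103, 99, 103]
180 [111, 114, 114, 116, 140, 167, 194, 196, 199, 197, 191, 195, 196, 200, 196, 187, 157, 106, 77, 77, 73, 89, 125, 144, 152, 151, 147, 150] | [150, 149, 149, 150, 151, 150, 149, 144, 135, 100, 68, 68, 81, 113, 155, 178, 172, 146, 120, 108, 104, 105, 106, 106, 106, 110, 108, 108]
184 [110, 114, 117, 115, 123, 159, 188, 199, 197, 196, 198, 192, 196, 197, 195, 191, 162, 118, 82, 77, 76, 89, 126, 147, 147, 151, 148, 150] | [153, 153, 149, 153, 148, 149, 152, 145, 124, 87, 70, 66, 76, 92, 104, 112, 108, 108, 108, 108, 107, 104, 110, 124, 127, 111, 103, 107]
[ 0.34217073  0.34902627 -0.36405426]
```

Ledge ends (cols 250 and 310) straddle the glass (255–305) evenly. Squeeze in stages.

```bash
cat > gap.py <<'E'
from h import *
import sys
R=[];G=[];W=[];F=[];E=[]
for i in range(4):
    im=snapshot("wrist");s=get_state();W.append(s["gripper_width"]);F.append(s["grip_force"]);E.append(s["contact_force"])
    h=cv2.cvtColor(im,cv2.COLOR_BGR2HSV)[215:262,270:350]
    g=cv2.inRange(h[12:37],(45,70,40),(85,255,255));r=cv2.inRange(h,(168,100,60),(180,255,255))|cv2.inRange(h,(0,130,60),(2,255,255))
    f=lambda m,o:[float(np.mean(q))+a for q,a in zip(np.nonzero(m)[::-1],o)]
    g[:,60:]=0
    # band: restrict to scale strip rows
    k,l,st,cc=cv2.connectedComponentsWithStats(g);G.append([(st[j,4],*(cc[j]+[270,227]).round(1),st[j,0]+270,st[j,0]+st[j,2]+270) for j in range(1,k) if st[j,4]>8])
    k,l,st,cc=cv2.connectedComponentsWithStats(r);R.append([(st[j,4],*(cc[j]+[270,215]).round(1)) for j in range(1,k) if st[j,4]>5])
cv2.imwrite(f"pics/g{sys.argv[1]}.png",im)
print("band",*G[-1:],"\nred",*R[-2:],"\nw",np.mean(W).round(2),"f",np.mean(F).round(2),"ext",np.mean(E,0).round(2),s["position"])
E
python3 gap.py a
python3 -m crank '[0,0,0,0,0,0,47,0,0,0,0,0,0,44,0,0,0,0,0,0,42,0,0,0,0,0,0,42,0,0,0,0,0,0,42,0,0,0,0,0,0,42]' 20
python3 gap.py b
```

```text
band [(np.int32(405), np.float64(289.4), np.float64(240.2), np.int32(270), np.int32(303))] 
red [(np.int32(57), np.float64(333.8), np.float64(224.6))] [(np.int32(56), np.float64(333.8), np.float64(224.4))] 
w 43.35 f 5.6 ext [-0.07 -0.14 -0.89] [ 525.8594395  -272.26829481  101.54594723]
time: 7.98
position: [525.8, -272.2, 101.4]
ee_rot: [-3.142, 0.0, 0.183]
contact_force: [0.6, -0.4, -1.2]
gripper_width: 35.8
grip_force: 8.3
band [(np.int32(144), np.float64(284.9), np.float64(228.7), np.int32(270), np.int32(303)), (np.int32(127), np.float64(307.8), np.float64(240.0), np.int32(304), np.int32(313)), (np.int32(131), np.float64(285.9), np.float64(249.5), np.int32(270), np.int32(303))] 
red [(np.int32(54), np.float64(322.6), np.float64(223.9))] [(np.int32(55), np.float64(322.6), np.float64(223.5))] 
w 35.96 f 8.26 ext [-0.16 -0.29 -1.04] [ 525.77907433 -272.19992737  101.38157745]
```

```bash
python3 -m crank '[0,0,0,0,0,0,40.5,0,0,0,0,0,0,39,0,0,0,0,0,0,37.7,0,0,0,0,0,0,37.7,0,0,0,0,0,0,37.7,0,0,0,0,0,0,37.7]' 20
python3 gap.py c
python3 look.py 8 | grep -v "sides \[3"
python3 - <<'E'
from h import *
im=cv2.imread("pics/gc.png");g=cv2.cvtColor(im,cv2.COLOR_BGR2GRAY)
for r in(164,170,176,182): print(r,g[r,236:262].tolist(),"|",g[r,298:324].tolist())
h=cv2.cvtColor(im,cv2.COLOR_BGR2HSV)
for r in(237,240,243): print(h[r,296:330,1].tolist())
for r in(220,224,228,231): print("p",im[r,300:330,2].astype(int).tolist(), im[r,300:330,1].tolist())
E
```

```text
time: 8.68
position: [525.8, -272.2, 101.4]
ee_rot: [3.142, -0.0, 0.183]
contact_force: [0.3, 0.2, 0.2]
gripper_width: 32.5
grip_force: 9.5
band [(np.int32(163), np.float64(285.8), np.float64(229.0), np.int32(270), np.int32(303)), (np.int32(126), np.float64(313.7), np.float64(241.2), np.int32(309), np.int32(319)), (np.int32(99), np.float64(285.7), np.float64(250.0), np.int32(270), np.int32(303))] 
red [(np.int32(52), np.float64(316.6), np.float64(223.3))] [(np.int32(52), np.float64(316.6), np.float64(223.3))] 
w 32.39 f 9.54 ext [-0.04 -0.51 -0.35] [ 525.79590432 -272.21907109  101.40021597]
tcp [ 525.8 -272.2  101.4] yaw [ 3.142 -0.     0.183] w 32.19 f 9.5
orange [ 256  157   50   49 2378] mid [ 565.4 -265.9] sides [25.1 24.8 25.1 25.8] ang [0.164 0.182 0.204 0.183] uvc [280.5 181. ]
orange [  51  280   63   53 1921] mid [ 475.  -166.1] sides [27.1 31.  26.2 32.4] ang [0.47  0.687 0.515 0.709] uvc [ 82.5 302. ]
green [256 226  46   6 240] mid [ 540.  -269.5] sides [ 2.8 24.3  2.9 24.4] ang [0.177 0.182 0.211 0.181] uvc [278.5 228.5]
green [256 249  46  22 982] mid [ 522.1 -272.8] s
[... 2180 characters left out ...]
, 116, 115, 115, 115, 113, 110, 96, 70, 41, 38, 36, 31, 35, 39, 72, 104, 123, 125, 130, 127, 131, 123, 111]
p [43, 60, 93, 114, 119, 120, 117, 118, 118, 114, 100, 108, 116, 138, 179, 217, 233, 229, 199, 160, 134, 125, 131, 130, 131, 130, 133, 127, 121, 97] [149, 137, 126, 116, 114, 116, 114, 114, 114, 111, 98, 105, 112, 110, 95, 61, 69, 109, 139, 143, 129, 122, 126, 125, 128, 127, 126, 125, 114, 97]
p [78, 87, 106, 121, 128, 129, 131, 132, 126, 119, 109, 107, 118, 150, 187, 222, 233, 227, 192, 151, 136, 135, 139, 136, 131, 137, 135, 126, 114, 99] [155, 142, 130, 124, 123, 124, 125, 128, 121, 117, 105, 103, 115, 119, 108, 75, 77, 115, 140, 137, 133, 130, 133, 133, 126, 135, 130, 121, 109, 98]
```

The pointer at 316.4 is inside the band (309–318). I'll centre it slightly more and then lift slowly.

```bash
python3 -m crank '[0,0,0,0,0,0,37.2,0,0,0,0,0,0,37.2,0,0,0,0,0,0,37.2,0,0,-1,0,0,0,37.2,0,0,-1.5,0,0,0,37.2,0,0,-1.5,0,0,0,37.2,0,0,-1.5,0,0,0,37.2,0,0,-1.5,0,0,0,37.2,0,0,-1,0,0,0,37.2,0,0,0,0,0,0,37.2,0,0,0,0,0,0,37.2]' 20
python3 gap.py d
python3 look.py 9 | grep -v "sides \[3"
```

```text
time: 9.95
position: [525.8, -272.3, 109.5]
ee_rot: [3.141, -0.0, 0.183]
contact_force: [0.6, 0.5, -0.9]
gripper_width: 32.0
grip_force: 9.7
band [(np.int32(159), np.float64(285.4), np.float64(229.0), np.int32(270), np.int32(302)), (np.int32(127), np.float64(314.2), np.float64(241.2), np.int32(310), np.int32(319)), (np.int32(96), np.float64(284.6), np.float64(249.9), np.int32(270), np.int32(301))] 
red [(np.int32(51), np.float64(315.6), np.float64(223.6))] [(np.int32(52), np.float64(315.7), np.float64(223.4))] 
w 31.92 f 9.67 ext [-0.13  0.35 -0.51] [ 525.73391323 -272.16896041  109.28543515]
tcp [ 525.7 -272.2  109.3] yaw [-3.141  0.     0.183] w 32.07 f 9.7
orange [ 257  156   48   48 2230] mid [ 564.9 -266. ] sides [25.8 25.  25.8 26.1] ang [0.163 0.181 0.207 0.185] uvc [280.5 179.5]
orange [  60  274   61   54 1906] mid [ 473.8 -166.2] sides [28.9 31.  28.  32.3] ang [0.493 0.696 0.532 0.72 ] uvc [ 91.  296.2]
green [257 222  44  10 431] mid [ 538.5 -269.8] sides [24.5  5.4 24.3  5.3] ang [0.185 0.168 0.182 0.208] uvc [278.5 226.5]
green [258 249  43  16 673] mid [ 520.4 -273.4] sides [24.7  9.5 24.3  9.5] ang [0.183 0.158 0.182 0.202] uvc [279.  256.5]
blue [ 254   80   49   53 2503] mid [ 601.8 -257.8] sides [25.1 24.  25.2 25. ] ang [0.164 0.184 0.204 0.181] uvc [278. 106.]
```

The glass is riding on the ledges: it rose about 4 mm, its place relative to the tips is unchanged, and the pointer at 315.7 is near the band middle (314.2). I'll continue up.

```bash
python3 -m crank '[0,0,-2,0,0,0,37.2,0,0,-4,0,0,0,37.2,0,0,-6,0,0,0,37.2,0,0,-8,0,0,0,37.2,0,0,-9,0,0,0,37.2,0,0,-9,0,0,0,37.2,0,0,-9,0,0,0,37.2,0,0,-8,0,0,0,37.2,0,0,-8,0,0,0,37.2,0,0,-5,0,0,0,37.2,0,0,-3,0,0,0,37.2,0,0,-2,0,0,0,37.2]' 20
python3 gap.py e
python3 look.py 10 | grep -v "sides \[3"
python3 - <<'E'
from h import *
import pickle
for n,f,c,roi in(("side","side0",camera_model("side"),(225,285,275,345)),("w","w1",pickle.load(open("w1.pkl","rb")),(50,180,320,470)),("w","w2",pickle.load(open("w2.pkl","rb")),(60,220,360,530))):
    y0,y1,x0,x1=roi;h=cv2.cvtColor(cv2.imread(f"pics/{f}.png")[y0:y1,x0:x1],cv2.COLOR_BGR2HSV)
    m=cv2.inRange(h,(90,5,200),(130,90,255));k,l,st,cc=cv2.connectedComponentsWithStats(m);i=1+np.argmax(st[1:,4])
    B=cv2.boxPoints(cv2.minAreaRect(np.argwhere(l==i)[:,::-1].astype(np.float32)))
    print(f,st[i],onz(n,*(cc[i]+[x0,y0]),12.5,c))
E
```

```text
time: 11.3
position: [525.8, -272.3, 182.9]
ee_rot: [3.141, -0.0, 0.183]
contact_force: [1.0, 0.1, -1.4]
gripper_width: 32.3
grip_force: 9.7
band [(np.int32(127), np.float64(314.2), np.float64(241.1), np.int32(310), np.int32(319))] 
red [(np.int32(51), np.float64(315.8), np.float64(223.6))] [(np.int32(56), np.float64(315.7), np.float64(223.7))] 
w 31.86 f 9.67 ext [ 0.14  0.09 -0.85] [ 525.56237705 -272.04506452  181.90017727]
tcp [ 525.5 -272.   181.8] yaw [-3.141e+00  1.000e-03  1.830e-01] w 32.32 f 9.7
green [264 204  31  22 659] mid [ 524.5 -272.4] sides [17.9 24.1 17.8 24.6] ang [0.169 0.184 0.197 0.184] uvc [279.  214.5]
blue [ 262   95   34   36 1165] mid [ 602.1 -257.7] sides [24.9 24.2 24.9 24.9] ang [0.17  0.183 0.198 0.182] uvc [278.5 112.5]
side0 [  16    8   46   41 1798] [ 477.1 -383.3   12.5]
w1 [  35   15   97   96 4683] [ 479.3 -380.3   12.5]
w2 [  21   16  134  128 8873] [ 479.9 -380.5   12.5]
```

```bash
python3 -m crank '[-1,0.9,0,0,0,0,37.2,-2,1.8,0,0,0,0,37.2,-3,2.8,0,0,0,0,37.2,-4,3.7,0,0,0,0,37.2,-5,4.6,0,0,0,0,37.2,-6,5.5,0,0,0,0,37.2,-6,5.5,0,0,0,0,37.2,-6,5.5,0,0,0,0,37.2,-6,5.5,0,0,0,0,37.2,-6,5.5,0,0,0,0,37.2,-6,5.5,0,0,0,0,37.2,-6,5.5,0,0,0,0,37.2]' 20
python3 -m crank '[-6,5.5,0,0,0,0,37.2,-6,5.5,0,0,0,0,37.2,-6,5.5,0,0,0,0,37.2,-6,5.5,0,0,0,0,37.2,-6,5.5,0,0,0,0,37.2,-5,4.6,0,0,0,0,37.2,-4,3.7,0,0,0,0,37.2,-3,2.8,0,0,0,0,37.2,-3,2.8,0,0,0,0,37.2,-2,1.8,0,0,0,0,37.2,-1.9,2,0,0,0,0,37.2,0,0,0,0,0,0,37.2]' 20
python3 -m crank '[0,0,0,0,0,0,37.2,0,0,0,0,0,0,37.2,0,0,0,0,0,0,37.2,0,0,0,0,0,0,37.2,0,0,0,0,0,0,37.2,0,0,0,0,0,0,37.2]' 20
python3 gap.py f
python3 look.py 11
python3 - <<'E'
from h import *
import pickle
c=pickle.load(open("w11.pkl","rb"));h=cv2.cvtColor(cv2.imread("pics/w11.png"),cv2.COLOR_BGR2HSV)
m=cv2.inRange(h[130:220,235:330],(3,150,90),(18,255,255));k,l,st,cc=cv2.connectedComponentsWithStats(m);i=1+np.argmax(st[1:,4]);u=cc[i]+[235,130]
print("glass",st[i],u,onz("w",*u,95,c))
s=snapshot("side");hs=cv2.cvtColor(s,cv2.COLOR_BGR2HSV);k,l,st,cc=cv2.connectedComponentsWithStats(cv2.inRange(hs,(3,150,90),(18,255,255)))
for i in range(1,k):
    if st[i,4]>40: print("side",st[i],cc[i].round(1),tri(ray("side",*cc[i]),ray("w",*u,c)))
E
```

```text
time: 12.65
position: [478.7, -334.7, 182.4]
ee_rot: [3.142, 0.0, 0.183]
contact_force: [-0.4, 0.0, -0.3]
gripper_width: 31.9
grip_force: 9.7
time: 13.65
position: [439.2, -387.7, 182.4]
ee_rot: [3.141, 0.0, 0.183]
contact_force: [-1.0, 0.5, -1.0]
gripper_width: 32.1
grip_force: 9.7
time: 14.15
position: [439.4, -387.3, 182.4]
ee_rot: [-3.142, -0.0, 0.183]
contact_force: [-0.5, 0.3, -0.9]
gripper_width: 32.4
grip_force: 9.7
band [(np.int32(124), np.float64(314.2), np.float64(241.1), np.int32(310), np.int32(319))] 
red [(np.int32(53), np.float64(315.6), np.float64(223.8))] [(np.int32(53), np.float64(315.6), np.float64(223.6))] 
w 31.73 f 9.67 ext [-0.3   0.38 -0.72] [ 439.36576605 -387.36601561  182.39660134]
tcp [ 439.4 -387.3  182.4] yaw [-3.142  0.     0.183] w 32.02 f 9.7
orange [   0  110   34   50 1146] mid [ 463.7 -175.3] sides [30.9 28.3 30.5 29.3] ang [0.305 0.494 0.337 0.502] uvc [  9.7 133.7]
orange [ 257  158   47   44 2004] mid [ 466.5 -383.4] sides [34.2 35.6 34.3 37.1] ang [0.161 0.184 0.205 0.182] uvc [280.  179.5]
green [ 124   49   40   39 1365] mid [ 528.4 -272.1] sides [25.4 27.6 25.3 28.5] ang [0.047 0.182 0.083 0.184] uvc [143.5  68. ]
glass [  22   28   47   44 2004] [280.11427146 179.32684631] [ 479.5 -380.8   95. ]
side [316 159  12  13  92] [320.1 164.9] (array([ 489.2, -375.2,  182.9]), [5.1, 5.1])
side [250 172  22  14 180] [260.6 178.4] (array([ 445.9, -361.3,  152.6]), [45.8, 45.8])
side [417 192  10  13  41] [421.6 198.1] (array([ 544. , -425. ,  176.5]), [69.4, 69.4])
side [309 211   9  13  91] [313.3 216.7] (array([ 477.1, -380. ,   90.4]), [1.8, 1.8])
```

The glass is at about (479,-380,92), over the plate middle (479,-381). The pointer is in the green band and everything is still, so I'll hand in.

```bash
python3 -c "
from rig import *
print(close_job())"
```

```text
the job is handed in; nothing more can be done
None
```

I handed the job in with the tweezers holding the orange glass about 8 cm above the middle of the light plate, the arm at rest and the pointer in the green band; the hand-in gave no verdict.

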